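# Open the casting mould and show the badge to the inspection camera

## Robot

A 6-joint arm with a two-finger parallel gripper is mounted at the origin on the work surface. World frame = base frame: x ahead of the robot, y to its left, z up, the work surface at z = 0. Lengths are in m, angles in degrees, forces in N, time in s.
With the tool pointing down it reaches from about 0.4 to 0.825 m from the base axis. Payload 7 kg.
Tool frame: the origin (TCP) lies on the centre line of the jaws, within the pads' length; the fingertips stand 19 mm ahead of it and the grasp point (between the pads) is the TCP (r.tips_ahead is the distance from the TCP to the fingertips, in m); z points along the fingers, y is the line along which they close (so a half turn about z gives the same grasp; the last joint's range is limited). The gripper opens to 88 mm and grips with 3 to 60 N. Pads are 19 mm wide; open, the fingers measure 130 mm over their backs; the gripper's body (78 mm by 193 mm) begins 47 mm behind the grasp point.
Start: joints at [-54.654, 20.546, 0.682, 0, -70.136, -16.507], TCP at [0.218, -0.639, 0.246] pointing down, gripper open.
Joint ranges: [-176.03, 176.03], [-82.01, 121.73], [-58.28, 71.71], [-173.87, 95.51], [-174.79, -0.11], [-173.66, 173.66]. Speed limits (degrees/s): [136.94, 136.94, 172.46, 180, 180, 180].

## Interface

Orientations are given as [roll, pitch, yaw] about the fixed x, y, z axes, in that order (R = Rz(yaw) Ry(pitch) Rx(roll)).
In Python, from plant import r, viewer, close_job gives the robot as it stands. The module is installed in compiled form; this text tells all that it offers.
- The arm moves only by the tool arm_command, never from a script. Its arguments are lists of equal length, an entry for each row: "travel": the shift along the world's x, y, z scaled (see below), a list of three; "delta_rot": the turn, a rotation vector about the world's x, y, z scaled (see below), a list of three. In form: {"travel": [[dx, dy, dz], ...], "delta_rot": [[rx, ry, rz], ...]}. A call has 1 to 20 rows; each row is the pose to reach, as a shift and turn from the pose commanded when the call began; what a row does not reach only later rows make up. The controller multiplies each number of a shift by 0.5 m and each number of a turn by 90 degrees. A row lasts 1/8 s, in which the tool goes at most 62.5 mm and 10.7 degrees, less where a joint would pass 70% of its speed; a pose out of reach is approached as far as the arm can. A call with a number of a shift or a turn outside -1 to 1 is refused whole. A call with a gripper value outside its range is refused whole. "grip" is the opening, from 0 (shut) to 1 (fully open), set as the call begins (left out, the last holds). The fingers move at their own pace and stop on an object; "newtons" is the grip in N (left out, the last holds). Time passes only in rows, so rows that repeat a pose let the fingers close. It gives the time, the measured TCP pose, the force, the opening and the grip force at its end, in the units of the state.
- r.get_state(): the state, without advancing time (a new reading comes with each control period).
- viewer.capture(name): name is "scene" or "top" or "wrist"; returns a dict with "img" (400x640x3 uint8, red, green, blue), "camera_matrix" (3x3 intrinsics, pixels), "R" (3x3) and "t" (3): a world point X has camera coordinates R X + t; the wrist camera has in their place "mount" (4x4, takes a point from camera to tool coordinates, whose origin is the TCP and whose axes are the flange's). Camera axes: x right, y down, z forward; pixel columns grow to the right and rows downward; lengths in m; the calibration is good to about 2 mm. A picture is of the moment at which its call begins: read the wrist's pose just before it. There is no depth.
- close_job(): hands the job in; it is judged then, once.
The state is a dict: "time_s": time; "joints": joint angles; "qd": joint speeds; "joint_torque": joint torques, N m; "tcp_pos": TCP position; "eef_rot": TCP orientation; "contact_force": force on the tool from outside, world axes, zero at the start; "moment": the same for the moment, N m; "gripper_width": finger opening in m; "gripper_force": force on a finger pad.
Only numpy, scipy, OpenCV 4.12 (cv2) and the standard library are available. Lean on these libraries where they do the work, as an engineer would, in place of code of your own. Each camera call takes 0.05 s, during which the arm holds its last target. There are 200 camera calls.

## Task

Swing the wooden-handled cover of the metal casting mould up until it stands upright, and leave it standing so. Then lift the cast pewter badge, with its feed bar, out of the mould and show its patterned underside to the slanting inspection camera: the middle of the underside straight in front of the lens, 10 cm from the glass, the face square to the line of sight. Finish while still holding the badge there in the air, without ever bumping it on the camera, and leave the other things on the bench where they are.

Things in the scene. Friction and masses are not known exactly. Their poses are not given: they have to be found in the camera images.
- mould: Fixed aluminium lower half of a book mould, x -40 to +50, y +-60, 40 mm high. Origin on the bench under its pocket's centre, z up. Pocket in its top 49 x 49, 8 mm deep, with a 15 mm wide channel as deep running out through the front (-x) side. Stands left or right on the bench, the camera on the other side
- cover (a joint): Angle (rad) of the mould's aluminium cover plate (86 x 116 x 12 mm), hinged along the mould's upper far (+x) edge, axis along its y: 0 flat on the mould, 1.57 upright, at most 2.1. Starts ajar at 0.45 to 0.9. Stiff hinge (about 0.5 N m friction): it stays where it is left
- cover_handle (a point): Grip point on the axis of the cover's round wooden handle (16 mm thick), which runs straight out of the cover's free edge, 35 mm to +y of its middle. Wood from 30 mm before to 37 mm beyond this point. 130 mm from the hinge axis. Axes turn with the cover: x along the handle to the hinge, y along the hinge. Pinched across y it can turn between the pads as the cover swings
- cover_hinge (a point): Middle of the cover's hinge axis, 50 mm to +x of the mould's origin, 40 mm above the bench. Axes turn with the cover; at joint value 0 they are the mould's
- badge: Loose pewter badge, 0.13 to 0.25 kg, in the mould's pocket, patterned side down, 32 mm above the bench. Plate 46 x 46 x 7 mm; a feed bar 12 wide, 7 thick, flush with the underside, runs along -x and ends in a lump 14 x 17 x 10 at x -81 to -95. Origin: centre of the underside; z from there up through the plate. Bar overhangs the mould beyond x = -40; grip it across its width at x = -60
- viewer: Inspection camera fixed to the bench: grey base plate 120 x 100 x 12 mm (x -20 to +100 from the origin, on the bench), bracket, blue head (50 x 50 x 45) with black lens tube (40 mm diameter). The head looks up, leaning 0.40 rad (23 degrees) from vertical to the body's -x, the robot's side. Top at about 105 mm
- lens (a point): Centre of the lens glass, facing up and slanting; z is the line of sight, outwards from the lens
- focus (a point): Point in free air 100 mm in front of the lens glass on the line of sight, about 185 mm above the bench, where the centre of the badge's underside belongs. z: line of sight outwards from the lens; the badge's z must point along it, its turn about z is free
- spool: Bystander: white wire spool, 52 mm diameter, 42 high, between mould and camera; it stays where it is
- puck: Bystander: brown-red rubber mould disc, 84 mm diameter, 22 high, near the robot in the middle; it stays where it is
- pan: Bystander: steel pan, 140 mm diameter, 55 high, at the back; it stays where it is
- tube: Bystander: white cylinder, 44 mm diameter, 110 high, at the back; it stays where it is
- brush: Bystander: hand brush, lying at the right side; it stays where it is
- block: Bystander: brown-red rubber mould block 90 x 60 x 30 mm at the left side; it stays where it is
Mind the look-alikes: they are no part of the job. What is shaped like the mould but orange is not meant. There is more than one size of the badge; the job needs the middle-sized.

How it is judged (in metres and radians):
On the way, in this order (a step that is already met when the one before it is completed fails the run):
1. the cover stands upright (within 0.17 rad) while the badge still lies in the mould (value of joint cover between 1.4 and 1.74 rad and z of badge in the frame of mould below 0.045 m), for 0.2 s.
2. the badge is lifted clear of the mould in the gripper (height (world z) of badge above 0.08 m and contact force between the fingers and badge above 2 N), for 0.2 s.
At the end, for the whole second after the job is handed in: Badge held in the air by the fingers (over 2 N), still, touching neither mould nor camera; its underside centre within 12 mm sideways and 15 mm along the line of sight of the point 100 mm before the lens, facing it square within 0.16 rad; cover upright, 1.40 to 1.74 rad (value of joint cover between 1.4 and 1.74 rad and contact force between the fingers and badge above 2 N and x of badge in the frame of focus between -0.012 and 0.012 m and y of badge in the frame of focus between -0.012 and 0.012 m and z of badge in the frame of focus between -0.015 and 0.015 m and angle between the z axis of badge and the z axis of focus, either way round below 0.16 rad and angle between badge's own z axis and vertical below 1 rad and contact force between badge and viewer below 0.1 N and contact force between badge and mould below 0.1 N and linear speed of badge below 0.02 m/s and height (world z) of badge above 0.12 m); the arm keeps its last pose, push and grip.
It fails at once if the badge bumps on the camera (contact force between badge and viewer above 1 N).
It fails at once if another thing on the bench is moved more than 30 mm (distance of any of spool, puck, pan, tube, brush, block from where it was at the start of the episode above 0.03 m).
It also fails if it takes over 53 s, if anything falls off the work surface, if the arm or the gripper's body presses on something with over 40 N, if the wrist force passes 120 N, or if a joint passes its speed limit or range.

## Working session

There is one attempt and no reset: what is moved stays moved. The work goes in short steps, Python scripts to look and compute and a tool call to move; the robot and the scene stay as the last step left them, time stands still between calls to the robot, and variables do not carry over. Pictures are saved under pics/ and viewed, at most 10 in all, crops included, and the job is handed in when it is done.

Besides the shell and the picture viewer there is one more tool, called after "Call:" by a JSON object that holds its "api" and its "payload", one argument or row to a line. arm_command: Moves the arm, as the interface text tells. Shifts and turns lie within -1 to 1; 1 stands for 0.5 m of shift or 90 degrees of turn. Its arguments: {"type":"object","properties":{"travel":{"type":"array"},"delta_rot":{"type":"array"},"grip":{"type":"number"},"newtons":{"type":"number"}},"required":["travel","delta_rot"]}

```bash
mkdir -p pics
cat > h.py <<'E'
import numpy as np, cv2
from plant import r, viewer, close_job
def save(name,fn):
    c=viewer.capture(name); cv2.imwrite('pics/'+fn,c['img'][:,:,::-1]); np.savez('pics/'+fn[:-4],**{k:v for k,v in c.items()}); return c
def ray(c,u,v):
    d=np.linalg.inv(c['camera_matrix'])@[u,v,1]; R=np.array(c['R']); return -R.T@c['t'], R.T@d
def onz(c,u,v,z):
    o,d=ray(c,u,v); return o+d*(z-o[2])/d[2]
def proj(c,X):
    p=c['camera_matrix']@(c['R']@np.array(X)+c['t']); return p[:2]/p[2]
def tri(c1,p1,c2,p2):
    o1,d1=ray(c1,*p1);o2,d2=ray(c2,*p2)
    s=np.linalg.lstsq(np.c_[d1,-d2],o2-o1,rcond=None)[0]
    a,b=o1+d1*s[0],o2+d2*s[1]; return (a+b)/2,np.linalg.norm(a-b)
E
python3 - <<'E'
from h import *
for n in('scene','top'):
    c=save(n,n+'1.png'); print(n,-np.array(c['R']).T@c['t'],np.round(c['R'],2).tolist())
print(r.get_state(), r.tips_ahead)
E
```

```text
scene [ 1.34627315 -0.3459927   1.33548399] [[0.48, 0.88, -0.01], [0.7, -0.4, -0.59], [-0.53, 0.28, -0.8]]
top [0.29344313 0.04413814 1.6501714 ] [[0.01, -1.0, -0.0], [-0.99, -0.01, -0.15], [0.15, 0.0, -0.99]]
{'time_s': 0.1, 'joints': array([-5.46554411e+01,  2.05878631e+01,  6.41381801e-01, -2.13599429e-02,
       -7.01355829e+01, -1.65080682e+01]), 'qd': array([ 0.06254321, -0.26891153,  0.06104913, -0.02059354,  0.0232333 ,
        0.03774392]), 'joint_torque': array([-4.00059638e-03, -5.84163845e+01,  2.93751705e+01,  7.01570928e+00,
        1.01038237e-02, -5.39826624e-05]), 'tcp_pos': array([ 0.21782214, -0.63846846,  0.24471687]), 'eef_rot': array([ 1.79915612e+02, -4.06797518e-03, -1.61170779e+02]), 'contact_force': array([-0.15627458,  0.26118412, -0.26974372]), 'moment': array([ 0.00171869,  0.0300492 , -0.01982029]), 'gripper_force': 0.0, 'gripper_width': 0.087702316311704} 0.019
```

View pics/scene1.png

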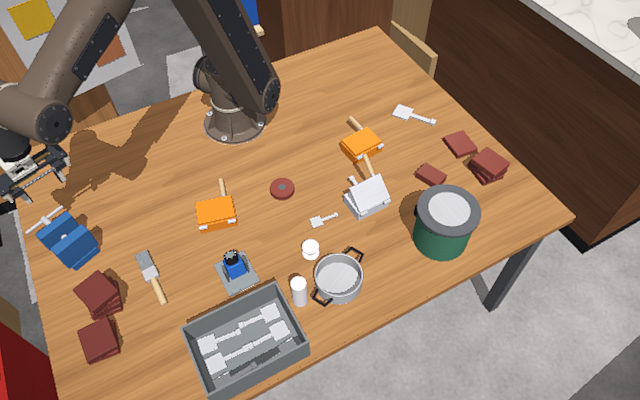

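View pics/top1.png

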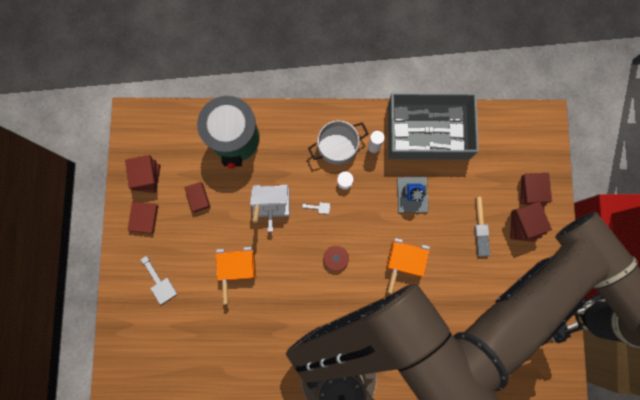

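The scene shows the grey mould at about (367,195) and the blue camera at (236,268). In the top view they are at (270,200) and (413,195). The badge's bar sticks out at top (270,222). I'll enlarge both.

Run:
```python
import cv2,numpy as np
s=cv2.imread('pics/scene1.png');t=cv2.imread('pics/top1.png')
f=lambda i,x,y:cv2.resize(i[y:y+60,x:x+80],(400,300),interpolation=cv2.INTER_CUBIC)
cv2.imwrite('pics/z1.png',np.vstack([np.hstack([f(s,325,160),f(s,200,240)]),np.hstack([f(t,230,175),f(t,375,165)])]))
from h import *
for n,p in(('scene',(367,195)),('scene',(236,255)),('top',(270,200)),('top',(413,195))):
    c=dict(np.load(f'pics/{n}1.npz')); print(n,onz(c,*p,.04))
```

```text
scene [0.56954528 0.23229002 0.04      ]
scene [ 0.56711715 -0.23067112  0.04      ]
top [0.5757479  0.23100998 0.04      ]
top [ 0.59520419 -0.24437836  0.04      ]
```

View pics/z1.png

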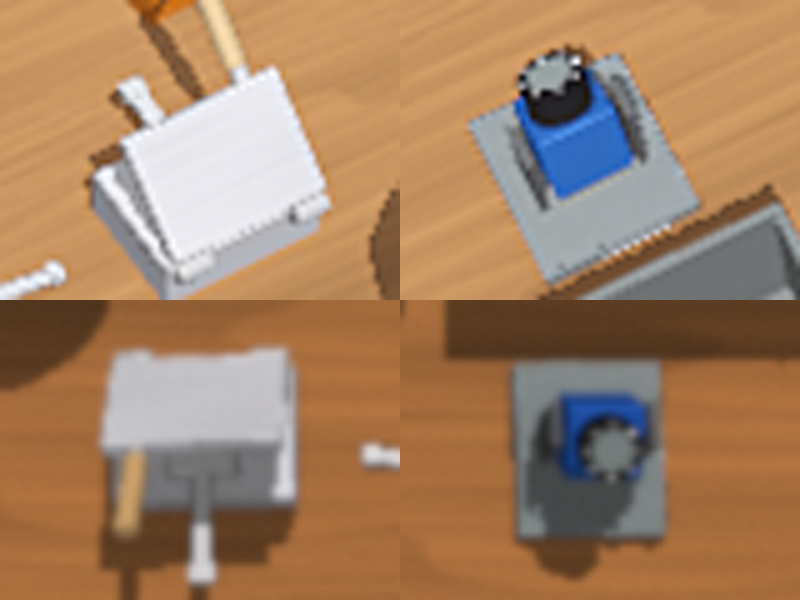

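Call:
{"api": "arm_command", "payload": {
  "travel": [
    [0.46,0.78,0.3],
    [0.46,0.78,0.3],
    [0.46,0.78,0.3],
    [0.46,0.78,0.3],
    [0.46,0.78,0.3],
    [0.46,0.78,0.3],
    [0.46,0.78,0.3],
    [0.46,0.78,0.3],
    [0.46,0.78,0.3],
    [0.46,0.78,0.3],
    [0.46,0.78,0.3]
  ],
  "delta_rot": [
    [0,0,-0.21],
    [0,0,-0.21],
    [0,0,-0.21],
    [0,0,-0.21],
    [0,0,-0.21],
    [0,0,-0.21],
    [0,0,-0.21],
    [0,0,-0.21],
    [0,0,-0.21],
    [0,0,-0.21],
    [0,0,-0.21]
  ]
}}

```text
time_s: 1.48
tcp_pos: [0.4473, -0.2495, 0.395]
eef_rot: [180.0, -0.1, 179.9]
contact_force: [0.2, 0.7, -0.2]
gripper_width: 0.0873
gripper_force: 0.0
```

```bash
cat >> h.py <<'E'
from scipy.spatial.transform import Rotation as Ro
def wrist(fn):
    s=r.get_state(); c=viewer.capture('wrist'); cv2.imwrite('pics/'+fn,c['img'][:,:,::-1])
    T=np.eye(4); T[:3,:3]=Ro.from_euler('xyz',s['eef_rot'],degrees=True).as_matrix(); T[:3,3]=s['tcp_pos']
    W=T@c['mount']; R=W[:3,:3].T; c['R']=R; c['t']=-R@W[:3,3]
    np.savez('pics/'+fn[:-4],**c); return c
def load(fn): return dict(np.load('pics/'+fn+'.npz'))
E
python3 - <<'E'
from h import *
c=wrist('w1.png'); np.set_printoptions(precision=3,suppress=True)
print(c['mount'],c['camera_matrix'],r.get_state()['joints'],r.get_state()['tcp_pos'])
print(proj(c,[.59,-.25,.04]),proj(c,[.57,.23,.04]))
E
```

```text
[[-0.001 -0.96  -0.28   0.075]
 [ 1.    -0.    -0.001  0.   ]
 [ 0.001 -0.28   0.96  -0.139]
 [ 0.     0.     0.     1.   ]] [[279.074   0.    322.555]
 [  0.    279.074 199.126]
 [  0.      0.      1.   ]] [ -7.171   1.333  -4.375  -0.    -84.344 -82.972] [ 0.447 -0.25   0.395]
[322.66  236.333] [576.221 225.997]
```

View pics/w1.png

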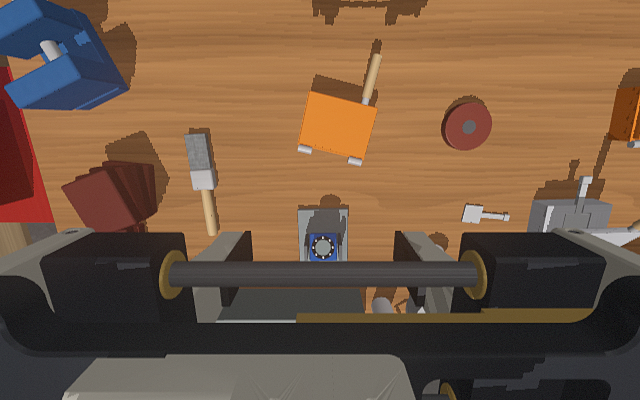

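Wrist view: the blue camera head and lens are at (323,246), and the mould sits at the right edge, about (570,220). I'll move so each is in the unblocked upper half.

Call:
{"api": "arm_command", "payload": {
  "travel": [
    [0.42,0,-0.25],
    [0.42,0,-0.25],
    [0.42,0,-0.25],
    [0.42,0,-0.25],
    [0.42,0,-0.25],
    [0.42,0,-0.25],
    [0.42,0,-0.25]
  ],
  "delta_rot": [
    [0,0,0],
    [0,0,0],
    [0,0,0],
    [0,0,0],
    [0,0,0],
    [0,0,0],
    [0,0,0]
  ]
}}

```text
time_s: 2.4
tcp_pos: [0.6575, -0.2496, 0.2724]
eef_rot: [-180.0, 0.1, 179.9]
contact_force: [0.8, -0.3, 0.4]
gripper_width: 0.0874
gripper_force: 0.0
```

Run:
```python
from h import *
c=wrist('w2.png'); print(r.get_state()['tcp_pos'],r.get_state()['eef_rot'])
```

```text
[ 0.65744662 -0.2494015   0.27258931] [-1.79972156e+02  1.53970511e-01  1.79903661e+02]
```

Call:
{"api": "arm_command", "payload": {
  "travel": [
    [0.03,0.96,0],
    [0.03,0.96,0],
    [0.03,0.96,0],
    [0.03,0.96,0],
    [0.03,0.96,0],
    [0.03,0.96,0],
    [0.03,0.96,0],
    [0.03,0.96,0],
    [0.03,0.96,0],
    [0.03,0.96,0],
    [0.03,0.96,0]
  ],
  "delta_rot": [
    [0,0,0],
    [0,0,0],
    [0,0,0],
    [0,0,0],
    [0,0,0],
    [0,0,0],
    [0,0,0],
    [0,0,0],
    [0,0,0],
    [0,0,0],
    [0,0,0]
  ]
}}

```text
time_s: 3.82
tcp_pos: [0.673, 0.2298, 0.2716]
eef_rot: [180.0, 0.1, 179.9]
contact_force: [-0.1, 0.7, 0.3]
gripper_width: 0.0874
gripper_force: 0.0
```

Run:
```python
from h import *
c=wrist('w3.png'); print(r.get_state()['tcp_pos'],r.get_state()['joints'])
a,b=cv2.imread('pics/w2.png')[:250,120:520],cv2.imread('pics/w3.png')[:250,120:520]
f=lambda i:cv2.resize(i,None,fx=2,fy=2)[:300 if 0 else 500]
cv2.imwrite('pics/z2.png',np.vstack([cv2.resize(a,(480,300)),cv2.resize(b,(480,300))]))
cv2.imwrite('pics/z2a.png',f(a));cv2.imwrite('pics/z2b.png',f(b))
```

```text
[0.67301945 0.22984757 0.27141023] [ 3.45043561e+01  2.32024281e+01  8.03362017e+00  5.14011032e-03
 -7.47746491e+01 -1.24647465e+02]
```

View pics/z2a.png

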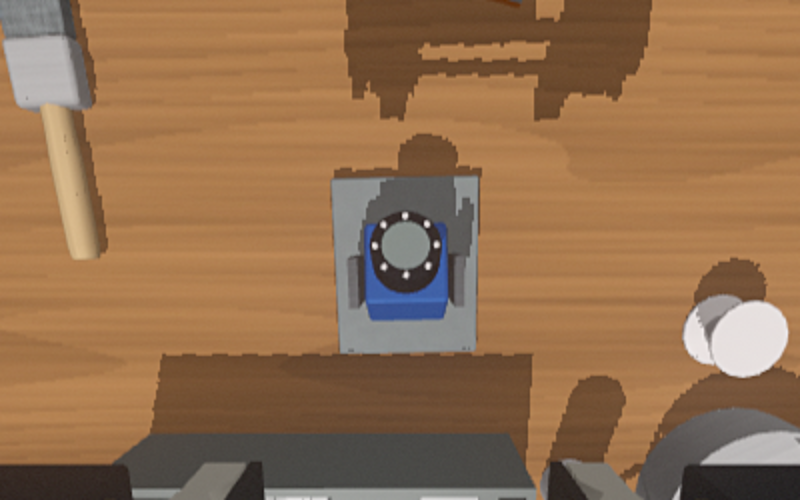

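View pics/z2b.png

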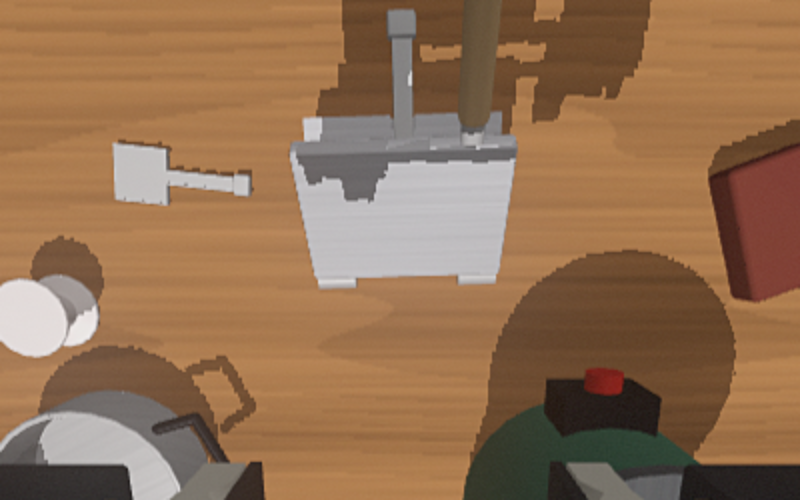

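The crops show the viewer plate with corners (333,178)–(477,352) and the lens at (406,245). They also show the mould hinge knuckles at (318,283) and (497,278), the bar lump at (402,23), the handle at (473,135)–(482,0), and the cover's free edge at row ~150.

Run:
```python
from h import *
np.set_printoptions(precision=4,suppress=True)
a,b,s,t=load('w2'),load('w3'),load('scene1'),load('top1')
q=lambda p:(p[0]/2+120,p[1]/2)
P=[onz(a,*q(p),.012) for p in((333,178),(479,177),(477,352),(341,353))]
print('plate',np.array(P),np.mean(P,0)); 
print('lens',onz(a,*q((406,245)),.093))
print('hinge',onz(b,*q((318,283)),.044),onz(b,*q((497,278)),.044))
print('lump top',[onz(b,*q(p),.042) for p in((388,13),(416,12),(415,36),(388,37))])
print('bar',onz(b,*q((392,40)),.039),onz(b,*q((413,40)),.039),onz(b,*q((393,125)),.039),onz(b,*q((413,125)),.039))
cp=q((514,159));cm=q((293,161))
for n,w,sc,tp in(('+y',cp,(380,173.6),(250.6,204.2)),('-y',cm,(349.4,189),(286,203.2))):
    print(n,tri(b,w,s,sc),tri(s,sc,t,tp))
m=np.mean([tri(b,cp,s,(380,173.6))[0],tri(b,cm,s,(349.4,189))[0]],0); print(m)
# blue/hist lens check by blob
img=cv2.cvtColor(cv2.imread('pics/w2.png'),cv2.COLOR_BGR2GRAY)
```

```text
plate [[ 0.5461 -0.2978  0.012 ]
 [ 0.5457 -0.2004  0.012 ]
 [ 0.6645 -0.1977  0.012 ]
 [ 0.665  -0.2966  0.012 ]] [ 0.6053 -0.2481  0.012 ]
lens [ 0.5879 -0.2491  0.093 ]
hinge [0.6274 0.1737 0.044 ] [0.6246 0.289  0.044 ]
lump top [array([0.4761, 0.2206, 0.042 ]), array([0.4756, 0.2366, 0.042 ]), array([0.4876, 0.236 , 0.042 ]), array([0.4881, 0.2204, 0.042 ])]
bar [0.4887 0.2227 0.039 ] [0.4888 0.2349 0.039 ] [0.5339 0.2228 0.039 ] [0.5339 0.235  0.039 ]
+y (array([0.5612, 0.2829, 0.1115]), np.float64(0.0028361345983748945)) (array([0.552 , 0.287 , 0.0987]), np.float64(0.002313373867622994))
-y (array([0.5596, 0.171 , 0.0994]), np.float64(0.003785423206730843)) (array([0.5556, 0.1724, 0.0954]), np.float64(0.0014667296876330516))
[0.5604 0.2269 0.1055]
```

Run:
```python
from h import *
np.set_printoptions(precision=4,suppress=True)
a,b,s,t=load('w2'),load('w3'),load('scene1'),load('top1')
print('lens',tri(a,(120+203,122.5),s,(231,255)),tri(t,(417.6,195),s,(231,255)))
for th in(.6,.65,.7,.75,.8):
    c,q=np.cos(th),np.sin(th)
    f=lambda L,h=.006:np.array([.62-L*c+h*q,.2305+.035,.04+L*q+h*c])
    pb=proj(b,f(.1));pb2=proj(b,f(.13))
    print(th,'w3crop',(pb[0]-120)*2,pb[1]*2,(pb2[0]-120)*2,pb2[1]*2,'top tip',proj(t,f(.167)),'base',proj(t,f(.1)),'edge top',proj(t,f(.088,.012)-[0,.035,0]),'edge w',proj(b,f(.088,.012)-[0,.035,0])*2-[240,0],'scene wood',proj(s,f(.1)),proj(s,f(.167)))
for n in('scene1','top1','w3'):
    h=cv2.cvtColor(cv2.imread(f'pics/{n}.png'),cv2.COLOR_BGR2HSV)
    reg={'scene1':(355,385,140,185),'top1':(245,262,200,232),'w3':(340,375,0,72)}[n]
    sub=cv2.imread(f'pics/{n}.png')[reg[2]:reg[3],reg[0]:reg[1]]
    z={'scene1':8,'top1':8,'w3':6}[n]; cv2.imwrite(f'pics/c_{n}.png',cv2.resize(sub,None,fx=z,fy=z,interpolation=cv2.INTER_NEAREST))
A,B=cv2.imread('pics/c_scene1.png'),cv2.imread('pics/c_top1.png')
o=np.zeros((400,400,3),np.uint8); o[:360,:240]=A; o[:256,250:386]=B; cv2.imwrite('pics/z3.png',o)
```

```text
lens (array([ 0.5881, -0.2483,  0.0869]), np.float64(0.001584045528132548)) (array([ 0.5871, -0.2492,  0.0863]), np.float64(0.003618493403503684))
0.6 w3crop 475.4422232040355 116.36503272695568 481.60586319123604 49.61919101524965 top tip [254.6139 223.0845] base [256.7811 207.3842] edge top [267.9178 203.4271] edge w [405.7912 145.934 ] scene wood [372.2037 173.3448] [363.8044 154.3013]
0.65 w3crop 476.17547621588324 121.79592506901469 482.7604734573928 56.16154183891283 top tip [254.3532 221.1632] base [256.6384 206.2077] edge top [267.8227 202.3133] edge w [405.8111 151.512 ] scene wood [372.8173 173.2503] [364.7646 153.9886]
0.7 w3crop 476.870379122661 127.823192643272 483.8665270858444 63.66827651325719 top tip [254.1057 219.1346] base [256.5038 204.9756] edge top [267.7342 201.1555] edge w [405.832  157.5566] scene wood [373.4628 173.2274] [365.7835 153.7943]
0.75 w3crop 477.5224315088267 134.4346297115982 484.9154508731707 72.1360277089054 top tip [253.8724 217.004 ] base [256.3778 203.691 ] edge top [267.6525 199.9567] edge w [405.8538 164.0497] scene wood [374.1389 173.277 ] [366.8591 153.7207]
0.8 w3crop 478.1272490469943 141.61299005143596 485.89866604495467 81.55163412293881 top tip [253.6543 214.777 ] base [256.2608 202.3573] edge top [267.5779 198.7203] edge w [405.8763 170.9699] scene wood [374.8441 173.3996] [367.9897 153.7699]
```

View pics/z3.png

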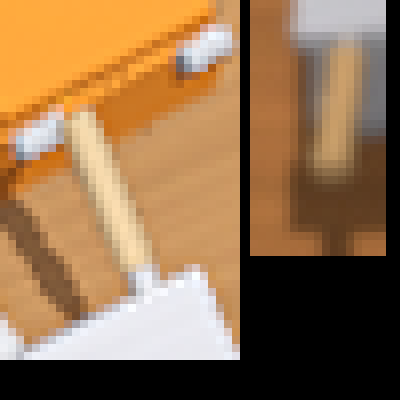

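The scene puts the handle tip at about (365,154) and the wood base at (372.5,173.5). Both views fit a cover angle of ≈0.65, so the grip point is ≈(0.520,0.263,0.1235).

Call:
{"api": "arm_command", "payload": {
  "travel": [
    [-0.306,0.064,0],
    [-0.306,0.064,0],
    [-0.306,0.064,0],
    [-0.306,0.064,-0.1],
    [-0.306,0.064,-0.2],
    [-0.306,0.064,-0.295],
    [-0.306,0.064,-0.295],
    [-0.306,0.064,-0.295]
  ],
  "delta_rot": [
    [0,0,0],
    [0,0,0],
    [0,0,0],
    [0,0,0],
    [0,0,0],
    [0,0,0],
    [0,0,0],
    [0,0,0]
  ]
}}

```text
time_s: 4.88
tcp_pos: [0.5211, 0.2634, 0.125]
eef_rot: [179.9, 0.1, 179.9]
contact_force: [0.3, 0.2, 1.1]
gripper_width: 0.0876
gripper_force: 0.0
```

Call:
{"api": "arm_command", "payload": {
  "travel": [
    [0,0,0],
    [0,0,0],
    [0,0,0],
    [0,0,0],
    [0,0,0],
    [0,0,0]
  ],
  "delta_rot": [
    [0,0,0],
    [0,0,0],
    [0,0,0],
    [0,0,0],
    [0,0,0],
    [0,0,0]
  ],
  "grip": 0,
  "newtons": 25
}}

```text
time_s: 5.62
tcp_pos: [0.5199, 0.2632, 0.123]
eef_rot: [-180.0, -0.0, 179.9]
contact_force: [0.6, -0.5, -0.1]
gripper_width: 0.033
gripper_force: 0.0
```

Call:
{"api": "arm_command", "payload": {
  "travel": [
    [0,0,0],
    [0,0,0],
    [0,0,0],
    [0,0,0]
  ],
  "delta_rot": [
    [0,0,0],
    [0,0,0],
    [0,0,0],
    [0,0,0]
  ]
}}

```text
time_s: 6.12
tcp_pos: [0.5199, 0.2629, 0.123]
eef_rot: [-180.0, -0.0, 179.9]
contact_force: [-0.2, -1.5, -0.6]
gripper_width: 0.0156
gripper_force: 25.0
```

Call:
{"api": "arm_command", "payload": {
  "travel": [
    [0.013,0,0.015],
    [0.027,0.001,0.028],
    [0.042,0.001,0.04],
    [0.058,0.001,0.051],
    [0.075,0.002,0.061],
    [0.092,0.002,0.07],
    [0.11,0.003,0.078],
    [0.129,0.003,0.084],
    [0.148,0.004,0.088],
    [0.167,0.004,0.091],
    [0.19,0.005,0.093],
    [0.213,0.005,0.093],
    [0.213,0.005,0.093],
    [0.213,0.005,0.093]
  ],
  "delta_rot": [
    [0,0,0],
    [0,0,0],
    [0,0,0],
    [0,0,0],
    [0,0,0],
    [0,0,0],
    [0,0,0],
    [0,0,0],
    [0,0,0],
    [0,0,0],
    [0,0,0],
    [0,0,0],
    [0,0,0],
    [0,0,0]
  ]
}}

```text
time_s: 7.88
tcp_pos: [0.6276, 0.2657, 0.1706]
eef_rot: [180.0, 0.1, 179.9]
contact_force: [1.0, -1.4, -4.1]
gripper_width: 0.0152
gripper_force: 25.0
```

Run:
```python
from h import *
s=save('scene','scene2.png');t=save('top','top2.png');st=r.get_state();print(st['contact_force'],st['moment'])
f=lambda i,x,y:cv2.resize(i[y:y+60,x:x+80,::-1],(400,300),interpolation=cv2.INTER_CUBIC)
cv2.imwrite('pics/z4.png',np.hstack([f(s['img'],325,150),f(t['img'],230,175)]))
```

```text
[ 1.82010701 -1.73545605 -3.42744503] [-0.55904003 -0.25547562 -0.01681095]
```

View pics/z4.png

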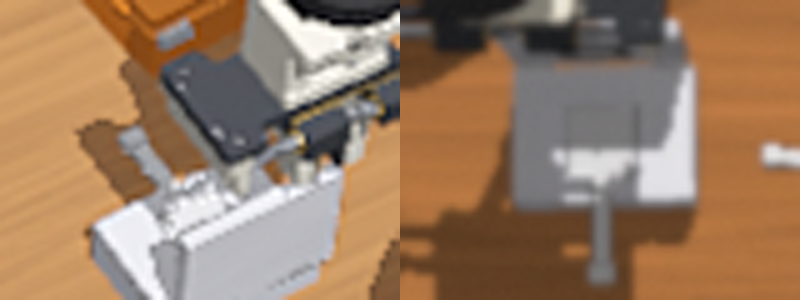

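The cover is upright and the badge is visible in its pocket. I'll release it, retreat upward, and check.

Call:
{"api": "arm_command", "payload": {
  "travel": [
    [0,0,0],
    [0,0,0],
    [0,0,0],
    [0,0,0],
    [0,0,0],
    [0,0,0.06],
    [0,0,0.12],
    [0,0,0.2],
    [-0.1,-0.03,0.24],
    [-0.2,-0.07,0.24],
    [-0.234,-0.073,0.24],
    [-0.234,-0.073,0.24]
  ],
  "delta_rot": [
    [0,0,0],
    [0,0,0],
    [0,0,0],
    [0,0,0],
    [0,0,0],
    [0,0,0],
    [0,0,0],
    [0,0,0],
    [0,0,0],
    [0,0,0],
    [0,0,0],
    [0,0,0]
  ],
  "grip": 0.6
}}

```text
time_s: 9.48
tcp_pos: [0.5089, 0.2293, 0.2905]
eef_rot: [179.9, 0.1, 180.0]
contact_force: [1.2, 0.3, 0.5]
gripper_width: 0.0525
gripper_force: 0.0
```

Run:
```python
from h import *
s=save('scene','scene3.png');t=save('top','top3.png');w=wrist('w4.png')
f=lambda i,x,y:cv2.resize(i[y:y+60,x:x+80,::-1],(400,300),interpolation=cv2.INTER_CUBIC)
z=np.hstack([f(s['img'],325,150),f(t['img'],230,175)])
cv2.imwrite('pics/z5.png',np.vstack([z,cv2.resize(w['img'][0:240,160:480,::-1],(400,300)).repeat(1,1).__class__(0) if 0 else np.hstack([cv2.resize(w['img'][0:240,160:480,::-1],(400,300)),np.zeros((300,400,3),np.uint8)])]))
for th in(1.4,1.5,1.57,1.65,1.74):
    c,q=np.cos(th),np.sin(th)
    p=lambda L,h,y:np.array([.62-L*c+h*q,.2305+y,.04+L*q+h*c])
    o=lambda cc,P,x,y:(proj(cc,P)-[x,y])*5
    print(th,'scene handletip',o(s,p(.167,.006,.035),325,150),'corner-',o(s,p(.088,.012,-.058),325,150),'top tip',o(t,p(.167,.006,.035),230,175))
```

```text
1.4 scene handletip [299.00265461  70.93239038] corner- [176.67942632 231.29320918] top tip [112.30397692  40.9970023 ]
1.5 scene handletip [314.62703179  88.07632235] corner- [184.33260576 241.67845456] top tip [112.72680776  13.31152681]
1.57 scene handletip [325.56615271 101.33440681] corner- [189.64507308 249.46409874] top tip [113.26759147  -5.74278597]
1.65 scene handletip [337.96983696 117.65285044] corner- [195.62719442 258.82179025] top tip [114.12647426 -27.01081189]
1.74 scene handletip [351.67413421 137.35432945] corner- [202.18960724 269.85525196] top tip [115.38904405 -50.07821544]
```

View pics/z5.png

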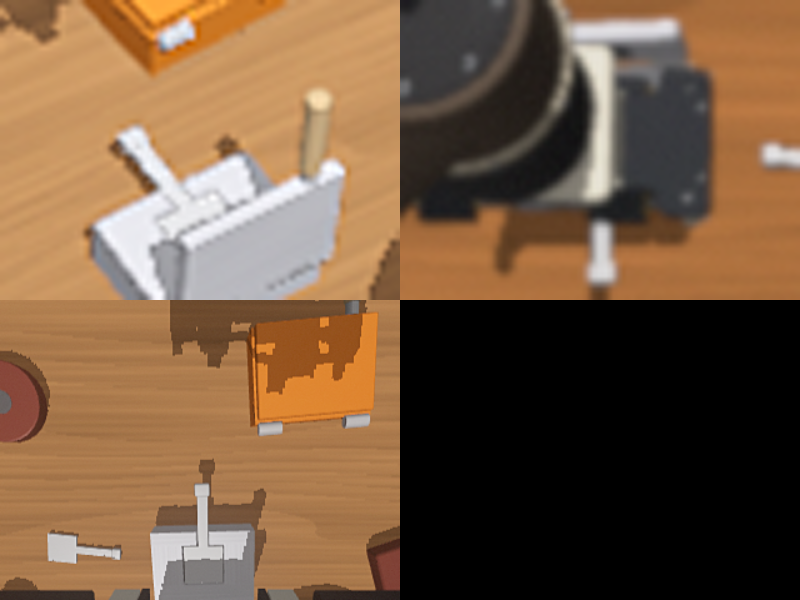

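The cover stands at ≈1.54 rad. The wrist view shows the lump at (202,490) and the plate at (184–223, 545–584). Next: the badge's exact position.

Run:
```python
from h import *
np.set_printoptions(precision=4,suppress=True)
w=load('w4'); q=lambda x,y:(160+x*.8,(y-300)*.8)
print('lump',onz(w,*q(202,490.5),.042),'end',onz(w,*q(202,484.5),.042))
for p in((184,545),(223,545),(184,584),(223,584)):print('plate',onz(w,*q(*p),.039))
for p in((197,520),(208,520)):print('bar',onz(w,*q(*p),.039))
g=cv2.cvtColor(cv2.imread('pics/w4.png'),cv2.COLOR_BGR2GRAY)
for y in(160,170,180): print(y,g[y,308:338])
```

```text
lump [0.4809 0.2282 0.042 ] end [0.4744 0.2282 0.042 ]
plate [0.5439 0.2071 0.039 ]
plate [0.544  0.2523 0.039 ]
plate [0.5924 0.2063 0.039 ]
plate [0.5924 0.253  0.039 ]
bar [0.5145 0.2224 0.039 ]
bar [0.5145 0.2349 0.039 ]
160 [130 132 130 132 132 132 132 131 130 129 219 203 200 199 200 199 201 219
  90  82  89  87  78 140 134 134 134 132 133 133]
170 [ 93  95  94  96  95  95  92  95  89  68 223 207 203 202 202 201 203 219
  88  89  94  92  96  94  93  93  93  92  90  93]
180 [110 108 110 109 111 110 109 110 108  90 218 211 206 205 203 203 205 220
 117 113 118 117 117 118 119 117 118 118 119 118]
```

Call:
{"api": "arm_command", "payload": {
  "travel": [
    [0.002,-0.001,-0.12],
    [0.002,-0.001,-0.24],
    [0.002,-0.001,-0.36],
    [0.002,-0.001,-0.44],
    [0.002,-0.001,-0.49],
    [0.002,-0.001,-0.51],
    [0.002,-0.001,-0.51],
    [0.002,-0.001,-0.51]
  ],
  "delta_rot": [
    [0,0,0.012],
    [0,0,0.012],
    [0,0,0.012],
    [0,0,0.012],
    [0,0,0.012],
    [0,0,0.012],
    [0,0,0.012],
    [0,0,0.012]
  ]
}}

```text
time_s: 10.62
tcp_pos: [0.5113, 0.2292, 0.0355]
eef_rot: [179.9, 0.1, -179.0]
contact_force: [0.6, 0.0, 0.2]
gripper_width: 0.0525
gripper_force: 0.0
```

Call:
{"api": "arm_command", "payload": {
  "travel": [
    [0,0,0],
    [0,0,0],
    [0,0,0],
    [0,0,0],
    [0,0,0],
    [0,0,0],
    [0,0,0],
    [0,0,0]
  ],
  "delta_rot": [
    [0,0,0],
    [0,0,0],
    [0,0,0],
    [0,0,0],
    [0,0,0],
    [0,0,0],
    [0,0,0],
    [0,0,0]
  ],
  "grip": 0,
  "newtons": 58
}}

```text
time_s: 11.62
tcp_pos: [0.5104, 0.2287, 0.0346]
eef_rot: [-180.0, -0.0, -179.0]
contact_force: [-0.6, -0.9, 1.9]
gripper_width: 0.0111
gripper_force: 58.0
```

Call:
{"api": "arm_command", "payload": {
  "travel": [
    [0,0,0.02],
    [0,0,0.06],
    [0,0,0.12],
    [0,0,0.2],
    [0,0,0.28],
    [0,0,0.36],
    [0,0,0.43],
    [0,0,0.48],
    [0,0,0.5],
    [0,0,0.5]
  ],
  "delta_rot": [
    [0,0,0],
    [0,0,0],
    [0,0,0],
    [0,0,0],
    [0,0,0],
    [0,0,0],
    [0,0,0],
    [0,0,0],
    [0,0,0],
    [0,0,0]
  ]
}}

```text
time_s: 12.88
tcp_pos: [0.5103, 0.2287, 0.2847]
eef_rot: [180.0, 0.0, -179.0]
contact_force: [-0.7, -0.4, -1.9]
gripper_width: 0.0112
gripper_force: 58.0
```

Call:
{"api": "arm_command", "payload": {
  "travel": [
    [-0.005,-0.03,0],
    [-0.01,-0.09,0],
    [-0.02,-0.17,0],
    [-0.03,-0.25,0],
    [-0.04,-0.33,0],
    [-0.05,-0.41,0],
    [-0.06,-0.49,0],
    [-0.06,-0.57,0],
    [-0.06,-0.65,0],
    [-0.06,-0.73,0],
    [-0.06,-0.81,0],
    [-0.06,-0.88,0],
    [-0.06,-0.93,0],
    [-0.06,-0.958,0],
    [-0.06,-0.958,0],
    [-0.06,-0.958,0]
  ],
  "delta_rot": [
    [0,0,0],
    [0,0,0],
    [0,0,0],
    [0,0,0],
    [0,0,0],
    [0,0,0],
    [0,0,0],
    [0,0,0],
    [0,0,0],
    [0,0,0],
    [0,0,0],
    [0,0,0],
    [0,0,0],
    [0,0,0],
    [0,0,0],
    [0,0,0]
  ]
}}

```text
time_s: 14.88
tcp_pos: [0.4802, -0.2498, 0.2843]
eef_rot: [180.0, -0.0, -179.0]
contact_force: [-0.4, -0.0, -1.3]
gripper_width: 0.0109
gripper_force: 58.0
```

Call:
{"api": "arm_command", "payload": {
  "travel": [
    [0.01,0,-0.02],
    [0.015,0,-0.05],
    [0.02,0,-0.08],
    [0.028,0,-0.11],
    [0.028,0,-0.14],
    [0.028,0,-0.16],
    [0.028,0,-0.16],
    [0.028,0,-0.16]
  ],
  "delta_rot": [
    [0,-0.04,0],
    [0,-0.1,0],
    [0,-0.16,0],
    [0,-0.21,0],
    [0,-0.255,0],
    [0,-0.255,0],
    [0,-0.255,0],
    [0,-0.255,0]
  ]
}}

```text
time_s: 15.88
tcp_pos: [0.4954, -0.2502, 0.2053]
eef_rot: [-179.5, 22.9, -178.8]
contact_force: [0.0, -0.4, -2.2]
gripper_width: 0.0108
gripper_force: 58.0
```

Run:
```python
from h import *
s=save('scene','scene4.png');t=save('top','top4.png');w=wrist('w5.png')
st=r.get_state();print(st['tcp_pos'],st['eef_rot'],st['gripper_force'],st['gripper_width'])
F=np.array([.5484,-.2484,.235])
for c in(s,t,w):print(proj(c,F))
f=lambda i,x,y:cv2.resize(i[y:y+90,x:x+120,::-1],(400,300),interpolation=cv2.INTER_CUBIC)
z=np.hstack([f(s['img'],170,180),f(t['img'],350,140)])
cv2.imwrite('pics/z6.png',np.vstack([z,np.hstack([cv2.resize(w['img'][150:390,160:480,::-1],(400,300)),np.zeros((300,400,3),np.uint8)])]))
```

```text
[ 0.49506619 -0.25030858  0.20506309] [-179.55314821   22.96428804 -178.86433861] 57.99913287162781 0.011261845331409068
[216.21854821 216.66927992]
[426.41901894 198.5260729 ]
[323.74550993 357.9849171 ]
```

View pics/z6.png

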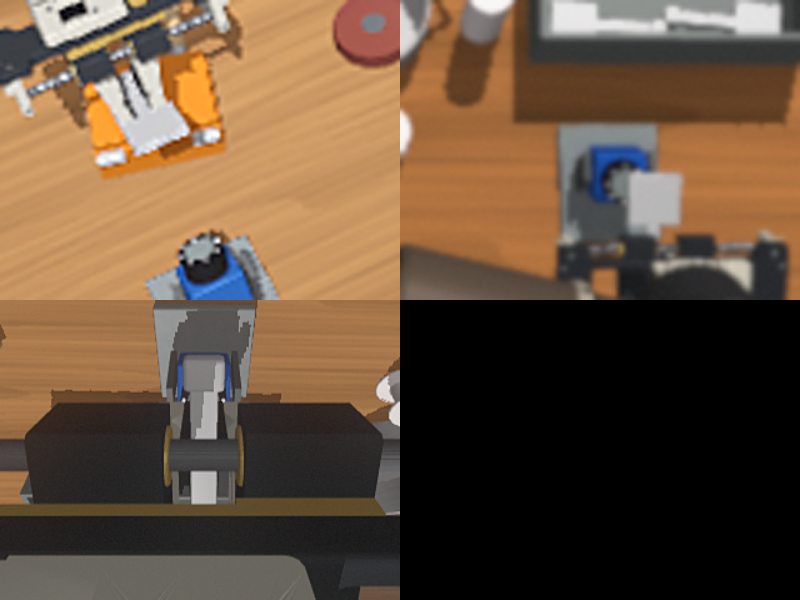

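The scene shows the held badge plate at about (150,120) and the top view at (655,200), both matching the expected position. That's the picture limit, so from here I'll measure the plate's tilt numerically from corner masks.

Run:
```python
from h import *
np.set_printoptions(precision=4,suppress=True)
s,t=load('scene4'),load('top4')
def quad(c,x0,x1,y0,y1,vmin):
    h=cv2.cvtColor(c['img'][y0:y1,x0:x1],cv2.COLOR_RGB2HSV)
    m=((h[...,1]<45)&(h[...,2]>vmin)).astype(np.uint8)
    for row in m: print(''.join('.#'[v] for v in row))
    print(x0,y0)
quad(s,195,235,200,232,150); quad(t,410,442,185,216,150)
phi=-np.deg2rad(22.9)
T=np.array([.4951,-.2503,.2051])
for sag in(0,.1,.2):
    R=Ro.from_euler('y',phi+sag).as_matrix()
    for nm,L in(('far-',(.0813,-.0222,.0044)),('far+',(.0813,.0238,.0044)),('near-',(.0353,-.0222,.0044)),('near+',(.0353,.0238,.0044))):
        P=T+R@np.array(L); print(sag,nm,P,proj(s,P),proj(t,P))
```

```text
................#######.................
.............#..#######.................
...........####.#######.................
........##..###..######.................
......#####.###..######.................
....#######.####..#####.................
....#######..###..######................
.....#######.####..#####................
.....#######.####...####................
......######..####..####................
.......#####..#####.#####...............
........####..#####.#######.............
.........####..#############............
.........#####..#############...........
.........######.#############...........
..........####################..........
..........#####################.........
...........####################.........
............####################........
............####################....####
.............##################..##.####
.............################.......####
.............#############........#.####
...............#########.........##.....
...............#######..................
.........###...#####....................
.....#######....#.................
[... 1448 characters left out ...]
5] [433.9844 206.8356]
0 near+ [ 0.5259 -0.2265  0.2229] [221.4314 210.0147] [418.3222 206.7518]
0.1 far- [ 0.5715 -0.2725  0.2333] [211.0956 226.9407] [434.3289 190.9186]
0.1 far+ [ 0.5715 -0.2265  0.2333] [227.0952 219.9065] [418.6291 190.8355]
0.1 near- [ 0.5275 -0.2725  0.2197] [206.2086 217.8614] [433.7355 206.4633]
0.1 near+ [ 0.5275 -0.2265  0.2197] [221.8539 211.0879] [418.1099 206.3797]
0.2 far- [ 0.5739 -0.2725  0.2255] [211.9877 229.1813] [433.7313 190.612 ]
0.2 far+ [ 0.5739 -0.2265  0.2255] [227.9191 222.152 ] [418.1186 190.5294]
0.2 near- [ 0.5288 -0.2725  0.2164] [206.6219 218.8775] [433.4802 206.2091]
0.2 near+ [ 0.5288 -0.2265  0.2164] [222.2406 212.1044] [417.8918 206.1257]
```

Call:
{"api": "arm_command", "payload": {
  "travel": [
    [0,0,-0.015],
    [0,0,-0.03],
    [0,0,-0.045],
    [0,0,-0.06],
    [0,0,-0.075],
    [0,0,-0.082],
    [0,0,-0.082],
    [0,0,-0.082],
    [0,0,-0.082],
    [0,0,-0.082],
    [0,0,-0.082]
  ],
  "delta_rot": [
    [0,0,0],
    [0,0,0],
    [0,0,0],
    [0,0,0],
    [0,0,0],
    [0,0,0],
    [0,0,0],
    [0,0,0],
    [0,0,0],
    [0,0,0],
    [0,0,0]
  ]
}}

```text
time_s: 17.4
tcp_pos: [0.4944, -0.2503, 0.1637]
eef_rot: [-179.6, 23.0, -178.9]
contact_force: [0.2, -0.0, -1.0]
gripper_width: 0.0108
gripper_force: 58.0
```

Run:
```python
from h import *
np.set_printoptions(precision=4,suppress=True)
s,t=save('scene','scene5.png'),save('top','top5.png')
st=r.get_state();T=st['tcp_pos'];print(T,st['eef_rot'],st['gripper_force'],st['qd'].round(2))
R=Ro.from_euler('y',-.4).as_matrix()
B=T+R@[.0583,.0008,-.0026];print('badge',B)
for c,x0,x1,y0,y1 in((s,195,240,210,250),(t,405,445,180,216)):
    h=cv2.cvtColor(c['img'][y0:y1,x0:x1],cv2.COLOR_RGB2HSV);m=(h[...,1]<45)&(h[...,2]>150)
    print(x0,y0)
    for row in m: print(''.join('.#'[v] for v in row))
    for x in(-.023,.023):
        for y in(-.023,.023):print(x,y,proj(c,B+R@[x,y,.007]))
```

```text
[ 0.4944 -0.2503  0.1636] [-179.5689   22.951  -178.8942] 57.99907922744751 [-0.06  0.04  0.02 -0.06  0.04 -0.03]
badge [ 0.5492 -0.2495  0.1839]
195 210Traceback (most recent call last):
  File "<stdin>", line 10, in <module>
  File "<stdin>", line 10, in <genexpr>
TypeError: string indices must be integers, not 'numpy.bool'
```

Run:
```python
from h import *
np.set_printoptions(precision=4,suppress=True)
s,t=load('scene5'),load('top5');B=np.array([.5492,-.2495,.1839])
R=Ro.from_euler('y',-.4).as_matrix()
for c,x0,x1,y0,y1 in((s,195,240,210,250),(t,405,445,180,216)):
    h=cv2.cvtColor(c['img'][y0:y1,x0:x1],cv2.COLOR_RGB2HSV);m=((h[...,1]<45)&(h[...,2]>150)).astype(int)
    print(x0,y0)
    for row in m: print(''.join('.#'[v] for v in row))
    for x in(-.023,.023):
        for y in(-.023,.023):print(x,y,proj(c,B+R@[x,y,.007]))
```

```text
195 210
..............###..######....................
...............###.#######...................
..........###..###..######...................
.......#######.###..######...................
.......#######..###..#####...................
........######..###..#####...................
.........######.####..####...................
.........######.#####.#####..................
..........#####..####.#####..................
...........####..#############.....######....
...........#####..############...########....
............#####.#############..########....
............#####.##############.#######.....
.............###################.............
.............####################............
.........###..####################...........
.....#######..####################...........
....#########..###################...........
....#########..##################............
.....####.......###############..............
................#############................
.................##########..................
.................########....................
..................####............
[... 1795 characters left out ...]
......###############..............
...........###############..............
...........###############..............
...........###############..............
...........###############..............
...........###############..............
...........###############..............
...........###############..............
..............#########.................
.................###....................
..................##....................
........................................
........................................
........................................
-0.023 -0.023 [431.0032 209.2292]
-0.023 0.023 [415.7725 209.1475]
0.023 -0.023 [431.8903 194.3427]
0.023 0.023 [416.5423 194.2613]
```

```bash
python3 -c "
from plant import close_job
print(close_job())"
```

```text
the job is handed in; nothing more can be done
None
```

I handed in the job with the cover upright at about 1.54 rad and the badge held within a few millimetres of the focus point, square to the lens, by my image measurements; the hand-in returned no verdict, so I don't know how it was judged.

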